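Cradle the sprung forearm gauge and hold it out at its mark

ROBOT

A 6-joint arm with a two-finger parallel gripper is mounted at the origin on a cart in front of the work surface, level with it; the furniture and walls round the work are solid. World frame = base frame: x ahead of the robot, y to its left, z up, the work surface at z = 0. Lengths are in m, angles in rad, forces in N, time in s.
With the tool pointing down it reaches from about 0.275 to 0.825 m from the base axis. Payload 4.9 kg.
Tool frame: the origin (TCP) lies midway between the tips of the shut fingers; the grasp point (between the pads) lies 19 mm behind it (bot.grip_depth is the distance from the TCP to the grasp point, in m); z points along the fingers, y is the line along which they close (so a half turn about z gives the same grasp; the last joint's range is limited). The gripper opens to 85 mm and grips with 20 to 120 N. Pads are 22 mm wide; open, the fingers measure 114 mm over their backs; the gripper's body (76 mm by 85 mm) begins 54 mm behind the grasp point. The pads swing forward as they close: fully open they stand 13 mm farther back than shut.
Start: joints at [1.112, 0.326, -0.193, 1.052, 0, 1.437], TCP at [0.176, 0.521, 0.231] pointing down, gripper open.
Joint ranges: [-2.65, 2.65], [-0.97, 1.79], [-1.3, 1.35], [-1.93, 2.1], [-1.47, 1.37], [-3.14, 3.14]. Speed limits (rad/s): [2.57, 2.57, 3.14, 3.14, 3.14, 3.14].

INTERFACE

Orientations are given as a unit quaternion [w, x, y, z].
In Python, from cell import bot gives the robot as it stands. Calls block until the motion is done:
- bot.move_pose(position, orientation): joint-space move of the TCP to a pose.
- bot.move_linear(position, speed=0.15, rotation=None, until_force=None): straight line of the TCP; rotation=None keeps the orientation; speed is the mean speed in m/s. With until_force (N) it stops when the force on the tool has changed by that much, and returns True; else False.
- bot.goto_joints(angles): joint-space move.
- bot.set_gripper(opening, grasp_force=None): opening from 0.0 (shut) to 1.0 (fully open); grasp_force is the grip in N (None keeps the last); returns when the fingers have stopped.
- bot.wait(seconds).
- bot.solve_ik(position, orientation): joint angles nearest the present ones, or None.
- bot.camera(name): name is "scene" or "top" or "wrist"; returns the picture (384x512x3 uint8, red, green, blue); there is no depth.
- bot.calibration(name): a dict with "mtx" (3x3 intrinsics, pixels), "extrinsics" (4x4, takes a point from world to camera coordinates); the wrist camera has in their place "hand_eye" (4x4, takes a point from camera to tool coordinates, whose origin is the TCP and whose axes are the flange's). Camera axes: x right, y down, z forward; pixel columns grow to the right and rows downward; lengths in m; the calibration is good to about 2 mm. The wrist camera is an equidistant fisheye: a pixel r from the principal point sees the ray r / f radians off the axis. A picture is of the moment at which its call begins: read the wrist's pose just before it. calibration takes no time and is no camera call.
A pose or a line that the arm cannot do raises bot.PlanningError and nothing moves.
- bot.close_job(): hands the job in; it is judged then, once.
Trained networks look in the newest picture that a camera, given by its name, has taken for a name from the list of things; names that differ only in an ending like _2 or _b are one class to them, and where a whole thing is asked for, a point or a joint stands for the part that bears it (a point fixed in the world has none). Each returns a list of dicts, best first, with "confidence" (0 to 1); they miss things now and then, are a little off and sometimes report something else, mostly with a low value. They report only what shows in the picture. A call takes as long as a camera call.
- bot.search_frame(camera, thing): "bbox" ([left, top, width, height] in pixels, round what is visible of it).
Readings, each from a call of its own:
- bot.read_clock(): time.
- bot.read_joint_positions(): joint angles.
- bot.read_joint_vel(): joint speeds.
- bot.read_joint_efforts(): joint torques, N m.
- bot.read_position(): TCP position.
- bot.read_tool_rot(): TCP orientation.
- bot.read_ft_force(): force on the tool from outside, world axes, zero at the start.
- bot.read_moment(): the same for the moment, N m.
- bot.read_gripper_width(): opening from 0.0 (shut) to 1.0 (fully open).
- bot.read_finger_force(): force on a finger pad.
Only numpy, scipy, OpenCV 4.12 (cv2) and the standard library are available. Lean on these libraries where they do the work, as an engineer would, in place of code of your own. Each camera call takes 0.05 s, during which the arm holds its last target. There are 200 camera calls.

TASK

Lift the telescoping forearm gauge off the desk and lay it in the notches of the two-post stand, its square collar between the posts and its knob sticking out past the front post (the one on the robot's left), and let go of it. Then take the knob and draw the sprung rod straight out, the collar bearing on the front post, until the ring mark on the rod has just come out of the tube's mouth (60 mm of pull); do not pull it on towards its end stop. Finish while still holding the rod out at the mark, with the gauge lying in the stand, and leave the other things on the desk alone.

Things in the scene. Friction and masses are not known exactly. Their poses are not given: they have to be found in the camera images.
- gauge_grip (a point): Point on the axis of the forearm gauge's square tube, 16 mm above the desk as it lies: the place to grip it. Axes: y along the gauge to the knob, x across, z up. Along y from here, mm: tail cap -80 to -70, collar +45 to +55, tube's mouth +90, knob barrel +105 to +133, end disc to +139. As found y is within 0.4 rad of the world's y (knob to the robot's left).
- gauge: The whole gauge, loose, 0.12 to 0.19 kg, 219 mm long: bare-aluminium tube 18 x 18 mm, 170 mm long, with two black square plates 32 x 32 x 10 mm round it (tail cap and collar), on which it lies level; a steel rod with a grey round knob comes out of its mouth. Origin 16 mm below point gauge_grip, same axes.
- collar_face (a point): Centre, on the tube's axis, of the collar's face that looks towards the knob; same axes as the gauge.
- knob (a point): Centre of the knob's gripping barrel, on the axis: barrel 18 mm in diameter, 28 mm long along y, then a 26 mm end disc 6 mm thick. Same axes as the gauge; it moves out with the rod.
- rod (a joint): Pull-out of the rod, m: 0 is in (as found), end stop 0.085. A spring draws it back at once: 2 N at 0, 6.3 N at 0.060. Its black ring mark, 4 mm wide, is hidden in the tube as found and has just come wholly out at 0.060. A pull first slides the loose gauge along the notches until the collar bears on the front post; only then does the rod come out.
- cradle (a point): Point of the stand midway between its posts, on the centre line, at the height of the notch floors (60 mm above the desk). Axes: y along the stand to its front, where the knob must stick out (robot's left, within 0.3 rad of the world's y), x across, z up. A gauge in the notches has its axis 9 mm above it; its collar face goes 0 to 25 mm behind the front post's inner face.
- stand: Stand, fixed: grey base plate 64 x 150 x 8 mm, two dark steel posts 50 mm wide and 10 mm thick, centred at y = -56 (back) and +56 mm (front); the front post's inner face is at y = +51. Each has a notch open to the top, 22 mm wide, with flared lips opening to about 38 mm, their tops 86 mm above the desk. Origin at desk height under point cradle, same axes.
- stapler: Black desk stapler, 36 x 128 x 47 mm: a loose bystander, leave it alone; origin at the centre of its underside.
- label_roll: White label roll lying flat, 68 mm across, 26 mm high: a loose bystander, leave it alone; origin at the centre of its underside.
- tape_a: Roll of masking tape lying flat, 60 mm across, 19 mm high: a loose bystander, leave it alone; origin at the centre of its underside.
- ink_pad: Blue ink pad box, 61 x 89 x 18 mm: a loose bystander, leave it alone; origin at the centre of its underside.
- vial_0: Small brown vial, 22 mm across, 53 mm high: a loose bystander, leave it alone; origin at the centre of its underside.
- lancet_box: Printed carton, 91 x 67 x 42 mm: a loose bystander, leave it alone; origin at the centre of its underside.
- sachet_0: Flat swab sachet, 52 x 52 x 8 mm: a loose bystander, leave it alone; origin at the centre of its underside.

How it is judged:
By the outcome, as a careful person would: the job done as asked, in the order asked, and still so for the second after the job is handed in, while the arm keeps its last pose, push and grip.
It also fails if it takes over 48 s, if anything falls off the work surface, if the arm or the gripper's body presses on something with over 40 N, if the wrist force passes 120 N, or if a joint passes its speed limit or range.

## Working session

There is one attempt and no reset: what is moved stays moved. The work goes in short steps, each a Python script; the robot and the scene stay as the last script left them, time stands still between calls to the robot, and variables do not carry over. Pictures are saved under pics/ and viewed, at most 10 in all, crops included, and the job is handed in when it is done.

```bash
mkdir -p pics; ls; python3 - <<'E'
from cell import bot
import cv2,numpy as np
for c in ("top","scene"):
    im=bot.camera(c); cv2.imwrite(f"pics/{c}0.png",cv2.cvtColor(im,cv2.COLOR_RGB2BGR))
    for t in ("gauge","stand","knob","lancet_box","stapler"):
        print(c,t,[(d["bbox"],round(d["confidence"],2)) for d in bot.search_frame(c,t)[:2]])
    k=bot.calibration(c); print(np.round(k["mtx"],1).tolist(),np.round(k["extrinsics"],3).tolist())
k=bot.calibration("wrist");print({a:np.round(b,3).tolist() for a,b in k.items()})
print(bot.read_clock(),bot.read_tool_rot(),bot.grip_depth)
E
```

```text
pics
top gauge [([188.3, 206.9, 74.0, 17.0], 0.75)]
top stand [([325.3, 173.6, 54.8, 28.6], 0.73)]
top knob [([189.2, 215.8, 10.9, 7.0], 0.59)]
top lancet_box [([361.9, 121.1, 31.7, 37.3], 0.56)]
top stapler [([318.4, 131.2, 40.1, 21.6], 0.71)]
[[355.3, 0.0, 252.3], [0.0, 355.3, 191.9], [0.0, 0.0, 1.0]] [[-0.029, -0.999, -0.031, 0.116], [-0.991, 0.032, -0.128, 0.537], [0.129, 0.027, -0.991, 1.039], [0.0, 0.0, 0.0, 1.0]]
scene gauge [([198.6, 187.3, 40.3, 41.3], 0.66), ([212.5, 257.4, 24.8, 20.0], 0.63)]
scene stand [([282.4, 244.6, 39.5, 58.3], 0.76), ([201.0, 188.4, 7.5, 6.2], 0.38)]
scene knob [([197.8, 186.0, 38.9, 42.0], 0.71)]
scene lancet_box [([340.6, 257.3, 37.8, 39.7], 0.82), ([212.5, 259.4, 22.8, 14.3], 0.42)]
scene stapler [([315.1, 234.9, 36.8, 32.1], 0.85)]
[[471.4, 0.0, 248.9], [0.0, 471.4, 195.5], [0.0, 0.0, 1.0]] [[0.877, -0.48, -0.0, -0.43], [-0.31, -0.567, -0.763, 0.299], [0.366, 0.67, -0.646, 1.302], [0.0, 0.0, 0.0, 1.0]]
{'mtx': [[297.319, 0.0, 251.844], [0.0, 297.319, 188.933], [0.0, 0.0, 1.0]], 'hand_eye': [[0.001, -0.954, -0.299, 0.077], [1.0, 0.001, 0.001, -0.0], [-0.001, -0.299, 0.954, -0.143], [0.0, 0.0, 0.0, 1.0]]}
0.6 [-9.35874896e-06  1.61685962e-01  9.86842262e-01  1.16830244e-05] 0.0187
```

View pics/top0.png

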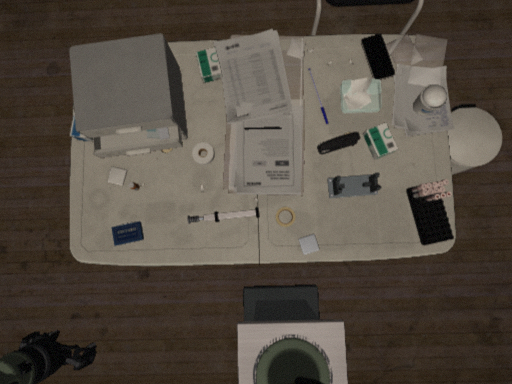

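View pics/scene0.png

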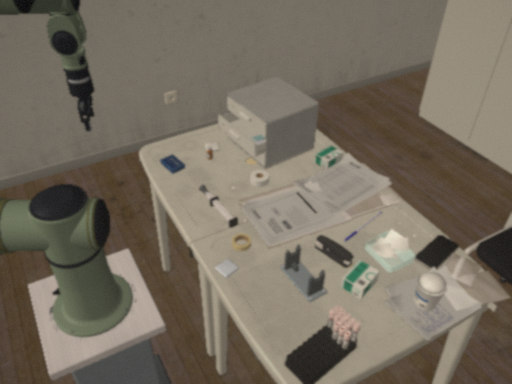

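The top view shows the gauge from its knob at (192,219) to its tail at (258,212). The stand runs from (328,187) to (381,182), with the stapler and carton beside it and tape_a near (285,217). I'll back-project these, then look from close by with the wrist camera.

```bash
cat > h.py <<'E'
from cell import bot
import cv2,numpy as np
from scipy.spatial.transform import Rotation as R
def q2R(q): return R.from_quat(np.roll(q,-1)).as_matrix()
def down(yaw,flip=False):
    """tool down; tool x along -(gauge y), gauge y = world y turned by yaw (flip: +)"""
    s=1 if flip else -1
    x=s*np.array([-np.sin(yaw),np.cos(yaw),0]); z=np.array([0,0,-1.])
    return np.roll(R.from_matrix(np.c_[x,np.cross(z,x),z]).as_quat(),1)
def hit(o,d,z): return o+d*(z-o[2])/d[2]
def ray_fixed(c,u,v):
    k=bot.calibration(c);E=k["extrinsics"]
    d=E[:3,:3].T@np.linalg.solve(k["mtx"],[u,v,1.]); return -E[:3,:3].T@E[:3,3],d
def ray_wrist(pose,u,v):
    k=bot.calibration("wrist");M=k["mtx"];H=k["hand_eye"]
    a=np.array([(u-M[0,2])/M[0,0],(v-M[1,2])/M[1,1]]);r=np.hypot(*a)+1e-12
    d=np.r_[a/r*np.sin(r),np.cos(r)];p,q=np.array(pose[0]),q2R(pose[1])
    return p+q@H[:3,3],q@H[:3,:3]@d
def wpix(pose,P):
    k=bot.calibration("wrist");M=k["mtx"];H=k["hand_eye"]
    t=q2R(pose[1]).T@(np.array(P)-pose[0]);c=H[:3,:3].T@(t-H[:3,3])
    n=np.hypot(c[0],c[1]);th=np.arctan2(n,c[2]);return M[:2,2]+M[0,0]*th*c[:2]/n
def look(name):
    pose=(bot.read_position(),bot.read_tool_rot());im=bot.camera("wrist")
    cv2.imwrite(f"pics/{name}.png",cv2.cvtColor(im,cv2.COLOR_RGB2BGR)); return pose,im
E
python3 - <<'E'
from h import *
T=hit(*ray_fixed("top",258,212.5),.016);K=hit(*ray_fixed("top",190,219),.016)
print("gauge",T,K,np.linalg.norm(T-K))
b=hit(*ray_fixed("top",381,182),.086);f=hit(*ray_fixed("top",330,185),.086);print("stand",b,f)
d=K-T;yaw=np.arctan2(-d[0],d[1]);P=T+d/219*1000*.080;print(yaw,P)
for fl in (0,1):
  for p,yw in((P,yaw),((b+f)/2,-.05)):
    for z in (.01,.2): print(fl,bot.solve_ik([p[0],p[1],z],down(yw,fl)))
d=(f-b);print("stand yaw",np.arctan2(-d[0],d[1]),(b+f)/2)
E
```

```text
gauge [0.47854572 0.08458264 0.016     ] [0.46502159 0.29390517 0.016     ] 0.20975897258336204
stand [ 0.55006896 -0.2709684   0.086     ] [ 0.5462311  -0.12549653  0.086     ]
0.06451940935112427 [0.4736054  0.16104749 0.016     ]
0 [ 0.18011356  0.50574297 -0.58480686  0.48024649  0.         -1.45520218]
0 [ 0.18011356  0.25948448 -0.37000453  0.94130732  0.         -1.45520218]
0 [-0.47361047  0.61663686 -0.3589256   0.59523387  0.         -1.99440679]
0 [-0.47361047  0.40826717 -0.15330856  1.0092206   0.         -1.99440679]
1 [ 0.18011356  0.50574297 -0.58480686  0.48024649  0.          1.68639047]
1 [ 0.18011356  0.25948448 -0.37000453  0.94130732  0.          1.68639047]
1 [-0.47361047  0.61663686 -0.3589256   0.59523387  0.          1.14718586]
1 [-0.47361047  0.40826717 -0.15330856  1.0092206   0.          1.14718586]
stand yaw 0.02637606026006265 [ 0.54815003 -0.19823246  0.086     ]
```

```bash
python3 - <<'E'
from h import *
ims=[]
for n,p,y in (("stand1",[.548,-.23,.28],.026),("gauge1",[.474,.14,.2],.0645)):
    bot.move_pose(p,down(y)); bot.wait(.2); pose,im=look(n); ims.append(im)
    print(n,[list(map(float,x)) for x in pose],bot.read_clock())
    for t in (["stand"] if n=="stand1" else ["gauge","knob"]): print(t,[(d["bbox"],round(d["confidence"],2)) for d in bot.search_frame("wrist",t)[:2]])
E
```

```text
stand1 [[0.548188342230451, -0.22955244547707676, 0.28002785489941806], [-1.734028364078191e-05, 0.7164944053461748, -0.6975928367044185, 3.139471637015198e-05]] 3.825
stand [([226.8, 110.3, 43.8, 119.6], 0.58)]
gauge1 [[0.4746653027450828, 0.13918836226696382, 0.200119941336868], [-0.00012985402902768447, 0.7289594038572137, -0.6845568912640092, 0.00018245279493132635]] 5.5583
gauge [([235.4, 116.2, 33.3, 174.2], 0.78)]
knob [([238.2, 262.6, 22.4, 30.3], 0.64)]
```

View pics/stand1.png

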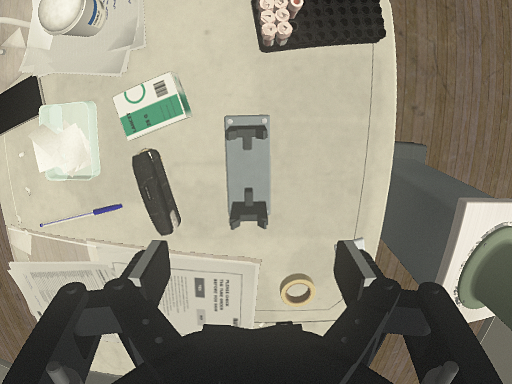

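View pics/gauge1.png

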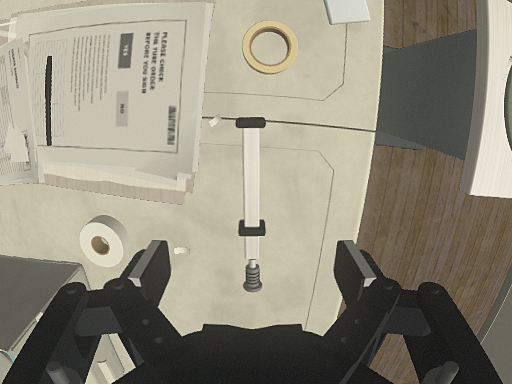

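The stand view shows the back post near (247,132), the front post near (249,218) and the notch along u≈248. The gauge view shows the tail cap at (251,122), the collar at (252,228) and the knob end at (253,292). I'll enlarge the stand to pick its points more precisely.

```bash
python3 - <<'E'
from h import *
a=cv2.imread("pics/stand1.png")[105:240,200:300];b=cv2.imread("pics/gauge1.png")[105:300,215:290]
a=cv2.resize(a,None,fx=4,fy=4,interpolation=cv2.INTER_CUBIC);b=cv2.resize(b,None,fx=3,fy=3,interpolation=cv2.INTER_CUBIC)
o=np.zeros((600,660,3),np.uint8);o[:540,:400]=a;o[:585,410:635]=b
cv2.imwrite("pics/crop1.png",o)
E
```

```text
(no output)
```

View pics/crop1.png

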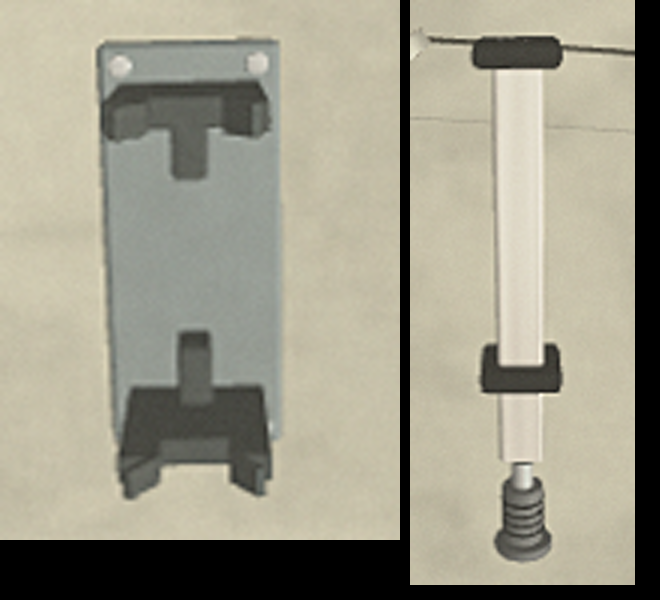

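```bash
cat > m.py <<'E'
from h import *
S=([.548188,-.229552,.280028],[-1.734e-05,.7164944,-.6975928,3.139e-05])
G=([.4746653,.1391884,.20012],[-.00012985,.7289594,-.6845569,.00018245])
def s(u,v,z): return hit(*ray_wrist(S,200+u/4,105+v/4),z)[:2]
def g(u,v,z): return hit(*ray_wrist(G,215+(u-410)/3,105+v/3),z)[:2]
if __name__=="__main__":
    np.set_printoptions(precision=4,suppress=True)
    ff=s(196,438,.06),s(197,463,.06);bf=s(187,97,.06),s(187,128,.06)
    bc=(s(99,42,.008)+s(279,40,.008))/2
    print("front floor",ff,"back floor",bf,"base back mid",bc,"w",np.linalg.norm(s(99,42,.008)-s(279,40,.008)))
    print("base front right",s(281,437,.008))
    F=(ff[0]+ff[1])/2;B=(bf[0]+bf[1])/2;d=F-B;print("post dist",np.linalg.norm(d),"yaw",np.arctan2(-d[0],d[1]),"mid",(F+B)/2)
    tail=g(516,39,.032);cap2=g(519,69,.025);col=g(521,392,.032);mouth=g(522,461,.025);kn=g(522,560,.016)
    print("tail",tail,"cap2",cap2,"col",col,"mouth",mouth,"kn",kn)
    d=mouth-cap2;L=np.linalg.norm(d);yaw=np.arctan2(-d[0],d[1]);u=d/L
    print("cap-mouth (160)",L,"yaw",yaw,"grip",[p-u*o for p,o in((cap2,-.07),(mouth,.09),(tail,-.08),(col,.055))])
E
python3 m.py
```

```text
front floor (array([ 0.5497, -0.1566]), array([ 0.5492, -0.1476])) back floor (array([ 0.5552, -0.268 ]), array([ 0.555 , -0.2584])) base back mid [ 0.5558 -0.2824] w 0.06234473631944801
base front right [ 0.5177 -0.1365]
post dist 0.11123803847780239 yaw 0.05117101607788911 mid [ 0.5523 -0.2077]
tail [0.4796 0.0835] cap2 [0.4779 0.0946] col [0.4693 0.2172] mouth [0.4667 0.2525] kn [0.4629 0.3107]
cap-mouth (160) 0.15827818959418494 yaw 0.07090866982417923 grip [array([0.4729, 0.1645]), array([0.473 , 0.1628]), array([0.4739, 0.1633]), array([0.4732, 0.1623])]
```

```bash
python3 - <<'E'
from h import *
q=down(.0709);x,y=.473,.1632
bot.set_gripper(.6); 
bot.move_pose([x,y,.07],q)
print(bot.move_linear([x,y,.003],.08,until_force=8),bot.read_position(),bot.read_ft_force())
bot.set_gripper(0,50); print(bot.read_gripper_width(),bot.read_finger_force(),bot.read_position())
f0=bot.read_ft_force()
bot.move_linear([x,y,.16],.15); bot.wait(.2); print(bot.read_gripper_width(),bot.read_finger_force(),bot.read_ft_force()-f0,bot.read_moment())
q=down(.0512);u=np.array([-np.sin(.0512),np.cos(.0512)]);c=np.array([.5523,-.2077])-.014*u
bot.move_pose([*c,.16],q);bot.wait(.2);pose,_=look("carry");print([list(map(float,a)) for a in pose],bot.read_clock())
E
```

```text
False [0.47346118 0.16326783 0.00341422] [-0.21920784  0.39842153 -0.66740049]
0.1994948951902936 49.443790912628174 [0.47347186 0.16330826 0.00360688]
0.19611555956185772 48.779003620147705 [-0.60286942  0.97632187 -6.98804843] [-0.0350712  -0.02574468 -0.01440472]
[[0.553296550811482, -0.2204229094674196, 0.16013408872995766], [-6.739275431198716e-05, 0.725642427058723, -0.6880719900621634, -1.5609771324385837e-06]] 11.175
```

View pics/carry.png

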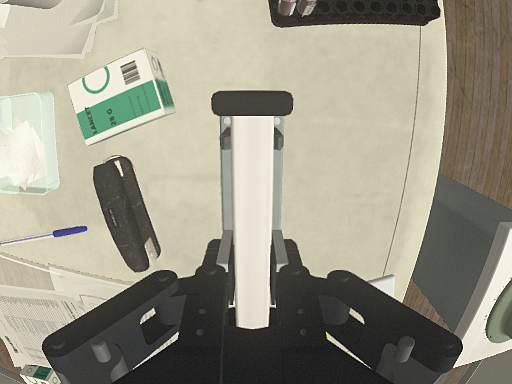

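The gauge is held level and centred: the tail cap is at (253,103) and the back-post lips at (225,137) and (279,137), so their midpoint is 252. Now I'll lower it.

```bash
python3 - <<'E'
from h import *
u=np.array([-np.sin(.0512),np.cos(.0512)]);c=np.array([.5523,-.2077])-.014*u
bot.move_linear([*c,.085],.12)
print(bot.move_linear([*c,.056],.04,until_force=6),bot.read_position(),bot.read_ft_force())
bot.set_gripper(.5); print(bot.read_gripper_width(),bot.read_ft_force())
bot.move_linear([*c,.13],.15)
k=np.array([.5523,-.2077])+.06*u
bot.move_pose([*k,.19],down(.0512));bot.wait(.2);pose,_=look("placed");print([list(map(float,a)) for a in pose],bot.read_clock())
print([(d["bbox"],round(d["confidence"],2)) for d in bot.search_frame("wrist","knob")[:2]])
E
```

```text
True [ 0.55261208 -0.22141004  0.05663452] [-1.14885688  0.36370807  4.29264503]
0.5035828028458522 [ 0.40223148 -0.03136767 -0.13941403]
[[0.5484530613727032, -0.14833491251344783, 0.18846686135715365], [0.0005417679182206359, 0.7245489583916802, -0.689222197944827, -0.0011292657595045235]] 14.3583
[([234.3, 202.7, 29.8, 46.7], 0.67)]
```

View pics/placed.png

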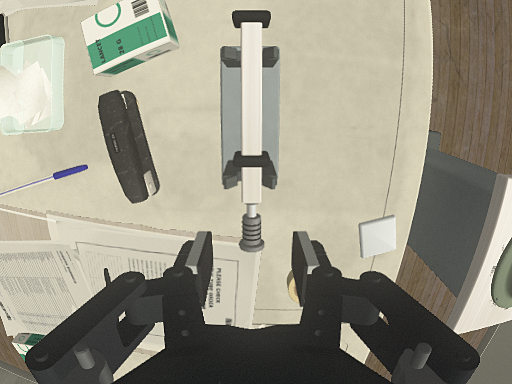

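The gauge lies in both notches. Its collar (251,160) is behind the front post (about 180), the mouth is at (252,203), and the knob barrel runs from about (251,215) to (251,240). I'll compute the knob position, grip it and pull.

```bash
python3 - <<'E'
from h import *
np.set_printoptions(precision=4,suppress=True)
P=([.548453,-.148335,.188467],[.00054177,.7245490,-.6892222,-.00112927])
u=np.array([-np.sin(.0512),np.cos(.0512)]);C=np.array([.5523,-.2077])
for n,(a,b,z,o) in dict(mouth=(252,203,.078,.09),disc=(251.5,250,.069,.139),tail=(252,12,.085,-.08)).items():
    p=hit(*ray_wrist(P,a,b),z)[:2]-C; g=p@u-o; print(n,"grip pt along",g,"across",p@[u[1],-u[0]],"collar face",g+.055)
E
```

```text
mouth grip pt along -0.013897122120325803 across -0.0014713160782147425 collar face 0.0411028778796742
disc grip pt along -0.009213796808724695 across -0.0009825915711813406 collar face 0.045786203191275306
tail grip pt along -0.010344240023377221 across -0.0015064460908682945 collar face 0.04465575997662278
```

```bash
python3 - <<'E'
from h import *
np.set_printoptions(precision=3,suppress=True)
u=np.array([-np.sin(.0512),np.cos(.0512)]);C=np.array([.5523,-.2077]);q=down(.0512)
at=lambda s,z:[*(C+s*u),z]
bot.move_pose(at(.106,.12),q)
print(bot.move_linear(at(.106,.049),.1,until_force=8),bot.read_position())
bot.set_gripper(0,60); bot.wait(.2)
print(bot.read_gripper_width(),bot.read_finger_force(),bot.read_ft_force())
f0=bot.read_ft_force()
for i in range(9):
    s=.106+.003*i
    if i: bot.move_linear(at(s,.049),.03); bot.wait(.1)
    f=np.mean([bot.read_ft_force() for _ in range(5)],0)
    print(round(s,3),(bot.read_position()[:2]-C)@u,(f-f0)[:2]@u,f)
print(bot.read_clock()); look("pull1")
E
```

```text
False [ 0.548 -0.102  0.05 ]
0.1877729462391428 58.47561299800873 [0.751 0.188 3.183]
0.106 0.1058554897540909 0.0 [0.751 0.188 3.183]
0.109 0.10869896752866681 -3.787199876612831 [ 0.782 -3.603  3.551]
0.112 0.11198424442010897 -1.7893251411223206 [ 1.495 -1.566  3.723]
0.115 0.11509983601156985 -2.437871245933736 [ 0.947 -2.243  4.099]
0.118 0.11813783359434109 -3.683803938464157 [ 0.421 -3.518  3.327]
0.121 0.12112652055216554 -2.3682506365127742 [ 0.766 -2.183  3.66 ]
0.124 0.12411326209124562 -1.8221322093969836 [-0.47  -1.699  3.343]
0.127 0.1270953158455073 -2.5398728966056408 [ 0.252 -2.381  3.691]
0.13 0.13008365192038912 -3.343914994903142 [ 0.844 -3.156  2.861]
19.05
```

View pics/pull1.png

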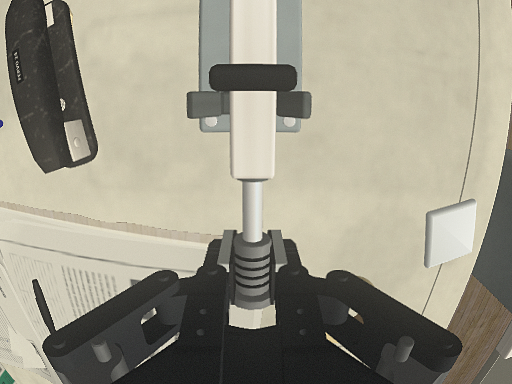

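The collar (lower edge about v=91) now bears on the front post (92). The mouth is at v≈180, the rod is out, and the barrel starts near v≈235. I'll measure the extension, pull to about 52 mm and scan the rod for the ring.

```bash
python3 - <<'E'
from h import *
np.set_printoptions(precision=4,suppress=True,linewidth=150)
u=np.array([-np.sin(.0512),np.cos(.0512)]);C=np.array([.5523,-.2077]);q=down(.0512)
pose=(bot.read_position(),bot.read_tool_rot())
al=lambda pose,a,b,z:(hit(*ray_wrist(pose,a,b),z)[:2]-C)@u
m=al(pose,252,178,.078);b=al(pose,256,235,.078);r=al(pose,252,181,.073)
print("mouth",m,r,"barrel start",b,"ext",b-m-.015,"grip",(pose[0][:2]-C)@u)
s=.130+.052-(b-m-.015)
bot.move_linear([*(C+s*u),.049],.04);bot.wait(.3)
pose,im=look("pull2");print((pose[0][:2]-C)@u,bot.read_ft_force(),bot.read_gripper_width(),bot.read_clock())
g=im[:,:,:].mean(2);print(g[60:250,248:258].mean(1).astype(int))
E
```

```text
mouth 0.08485454311280893 0.08751588015091213 barrel start 0.10988908605899152 ext 0.010034542946182584 grip 0.13005958119119346
0.17204081322319364 [ 0.2089 -5.6423  1.6313] 0.18970535045139886 20.65
[209 210 210 210 210 210 211 211 205 197 191 186 152  89  90  95  89  63  61  48 140 206 196 193 194 194 194 194 194 193 194 193 194 194 193 193 193
 194 194 194 194 194 193 193 194 194 193 194 193 194 194 193 194 194 195 193 193 194 195 194 194 194 194 194 194 194 195 194 194 195 194 195 195 195
 194 194 194 194 194 194 194 195 194 195 195 195 194 195 195 194 195 194 194 195 194 195 195 195 195 195 195 194 195 195 194 195 195 194 195 194 194
 195 195 195 195 195 195 195 195 194 194 194 194 195 194 194 194 195 194 194 194 195 195 194 194 194 194 194 194 194 194 193 194 194 194 193 194 193
 194 194 194 193 193 194 194 193 193 194 193 193 193 193 193 193 193 192 193 192 192 192 193 192 191 192 191 191 191 192 191 193 197 189  73  73  77
  77  88 113 118 118]
```

View pics/pull2.png

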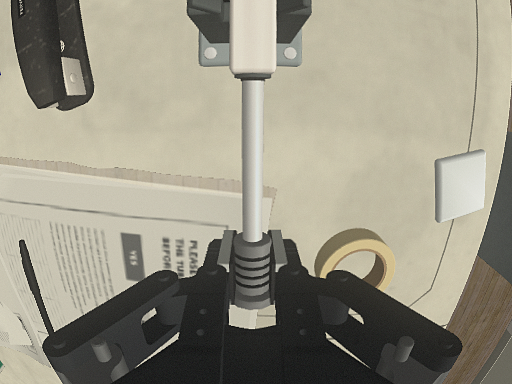

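At an estimated 52 mm the ring isn't out yet: the rod is bright from v=80 to 234, with only the dark mouth face at v≈73–79. I'll pull on in small steps.

```bash
python3 - <<'E'
from h import *
np.set_printoptions(precision=4,suppress=True,linewidth=200)
u=np.array([-np.sin(.0512),np.cos(.0512)]);C=np.array([.5523,-.2077])
a=cv2.imread("pics/pull1.png").mean(2)[:,248:258].mean(1).astype(int);print("p1",a[170:190])
for s in (.1745,.177,.178,.179,.180):
    bot.move_linear([*(C+s*u),.049],.03);bot.wait(.2)
    pose,im=look(f"p{int(s*1e4)}");p=im.mean(2)[40:90,248:258].mean(1).astype(int)
    print(s,(pose[0][:2]-C)@u,bot.read_ft_force(),p)
print(bot.read_clock())
E
```

```text
p1 [214 214 214 214 214 213 209 207 158  96  94  96 178 209 203 202 201 202 201 202]
0.1745 0.17453477201386564 [-1.2339 -6.2416  0.9329] [210 210 211 210 211 210 210 211 211 211 211 212 211 211 211 211 211 211 211 211 212 212 202 194 192 177 120  86  93  96  81  61  63  63  64  64  64  64  61  49 140 206 196 194 194 194 194 194 193
 195]
0.177 0.17698410462242153 [ 0.6019 -6.2392  1.2739] [211 211 211 212 211 211 211 212 211 211 211 211 211 212 212 208 200 193 187 172 107  86  91  89  55 198 200 195 196 208 119  51  60  62  62  63  62  62  59  49 140 206 196 194 193 194 194 194 194
 193]
0.178 0.17791652092702664 [ 0.677  -6.0699  0.9354] [211 211 211 211 212 212 211 211 211 211 212 211 214 205 197 191 185 156  94  88  91  87  90 186 199 194 193 194 196 209 118  51  59  62  62  63  63  63  59  51 143 205 196 193 194 193 193 194 194
 194]
0.179 0.1788823317240011 [ 1.0485 -5.5829  1.2675] [211 212 211 212 212 211 211 211 212 212 210 201 194 189 175 122  86  90  92  65 139 205 196 194 193 194 193 193 196 209 118  51  59  62  63  63  63  63  60  51 144 205 195 193 193 193 194 193 193
 194]
0.18 0.17985581276413795 [ 1.0496 -6.3513  0.7651] [212 212 212 212 212 211 211 213 206 198 192 184 164  95  89  92  89  70 168 202 194 193 193 194 194 193 193 194 196 208 119  51  60  62  62  62  63  63  60  52 143 205 195 194 194 194 194 193 194
 193]
23.15
```

The ring is now separated from the mouth. Its gap was 2.3 mm at s=.177 and 5.2 mm at s=.180, so 60 mm corresponds to s≈.1747. I'm a few mm past that, so I'll ease back to a sliver of a gap.

```bash
python3 - <<'E'
from h import *
np.set_printoptions(precision=4,suppress=True,linewidth=200)
u=np.array([-np.sin(.0512),np.cos(.0512)]);C=np.array([.5523,-.2077]);s=.1756
bot.move_linear([*(C+s*u),.049],.03);bot.wait(.4)
pose,im=look("final");p=im.mean(2)[40:90,248:258].mean(1).astype(int)
print(s,(pose[0][:2]-C)@u,bot.read_ft_force(),bot.read_finger_force(),p,bot.read_clock())
t=bot.camera("top")[150:250,300-130:420]
a=cv2.resize(im[:260,120:390],None,fx=1.5,fy=1.5);b=cv2.resize(t,(390,156));o=np.zeros((560,410,3),np.uint8);o[:390,:405]=a;o[400:556,:390]=b
cv2.imwrite("pics/fin.png",o[:,:,::-1])
E
```

```text
0.1756 0.17537624402326793 [ 1.5146 -7.2534  1.9081] 58.42099964618683 [211 211 211 211 210 211 211 212 211 211 212 211 211 211 212 211 212 211 212 210 201 194 189 171 115  88  92  89  79 188 126  52  60  64  62  64  64  62  61  52 144 206 196 194 194 194 194 193 194
 194] 23.9
```

View pics/fin.png

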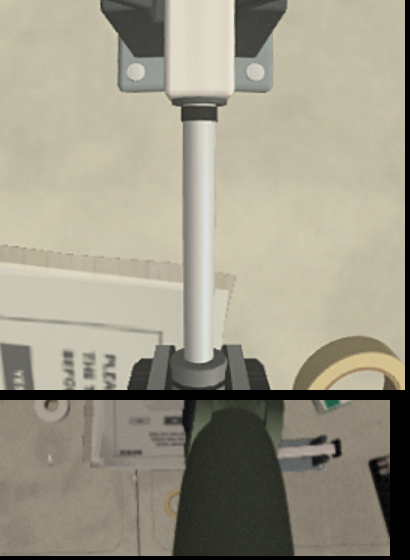

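The ring is fully out, about 0.6 mm clear of the mouth, and the gauge lies in the stand.

```bash
python3 -c "
from cell import bot
print(bot.close_job())"
```

```text
the job is handed in; nothing more can be done
None
```

The job is handed in: the gauge lies in the stand and the arm is holding the rod out with its ring mark about 0.6 mm clear of the tube's mouth (roughly 60.6 mm of pull), after a brief overshoot to about 65 mm that I eased back.

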